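# Pack a terminal strip and clip its cover into the dunnage rack

### The job

Lay the terminal strip, terminals up, in the fenced pocket on the floor of the dunnage rack, let go of it, and then close the bay over it with the longer of the two black covers: its end goes under the rack's fixed lip and the other end is pushed down gently, without forcing it (well under 60 N), until the spring clip snaps over it and the cover lies flat and fully home with its rib up. Leave the short cover and all other things on the table where they are.

Things in the scene. Friction and masses are not known exactly. Their poses are not given: they have to be found in the camera images.
- rack: Dunnage rack: fixed dark steel base plate 232 x 100 x 8 mm (x -108..124 mm) with a pocket, and on it an aluminium FRAME (two end blocks tied by low side bars at y = +-45, z up to 14 mm) with lip and clip. Origin at table height under the pocket; x along the bay, lip end at -x (nearer the robot), clip end at +x. The frame is clamped 0 to 18 mm off the middle, along +-x; how far is not reported.
- lip_end (a point): Middle of the base plate's top edge at its -x end, rack (-108, 0, 8) mm. In FRAME coordinates (rack axes, x = 0 at the frame's middle, unknown by +-18 mm): the lip end has a back wall at x = -76 and over it a fixed lip, z = 42..47, from the wall to x = -69 (rounded edge): a slot 10 mm high for the 5 mm cover. The wall is rigid and can be felt with the cover's end.
- clip_end (a point): Middle of the base's top edge at its +x end, rack (124, 0, 8) mm. Frame coordinates: the cover's seat is z = 32 on ledges x = -76..-64 and 64..77; low stop wall at x = 77, z up to 37; side guides at y = +-32.5, flared tops z = 46. The cover enters only tilted 10 to 16 degrees, clip end high: first end under the lip to the back wall, then the other end onto the ramp and down.
- clip (a joint): Steel spring clip, 36 mm wide, slick; slides 0..0.009 m outward (0 = home) against a spring, 2.7 N at 0 plus 0.9 N per mm. Frame coordinates, clip home: nose tip x = 70.5, z = 38..42; ramp rises outward from it to x = 82.5, z = 58. A cover end pushed down the ramp (up to about 10 N) drives it back 3 to 6 mm; it then snaps to 0 over the cover's top.
- pocket (a point): Centre of the pocket floor (rack frame (0, 0, 8) mm). The pocket is a low fence, 77 x 23 mm inside (long side along the rack's x), 5 mm high, 3 mm thick, with a 44 mm gap for the fingers in the middle of each long side.
- strip: White terminal strip, a block 18 (x) x 72 (y) x 16 (z) mm with a row of round terminals on top (only the lower 10 mm, the bar itself, can be gripped or touched), about 40 g; origin at the centre of its underside, y along its length.
- cover_long: The longer black plastic cover: flat plate 150 (x) x 60 (y) x 5 (z) mm with a grip rib 60 (x) x 12 (y) mm standing 20 mm above the plate in its middle (rib top at z = 25 mm). Origin: centre of the underside; z up out of the ribbed face. Either end may go under the lip. 0.09 to 0.17 kg. Home, its origin is at frame x = -1..2, z = 32 mm.
- cover_short: The shorter black cover, 115 x 60 x 5 mm with the same rib; too short for the bay. Origin: centre of the underside. Leave it.
- marker: White marker pen with black cap, 15 x 132 x 16 mm, lying near the front edge; origin centre of its underside. Leave it.
- jar: Small jar with black lid, 50 mm across, 69 mm high; origin centre of its underside. Leave it.
- cell_block: Block of pink cells, 62 x 102 x 66 mm, behind the rack; origin centre of its underside. Leave it.
- insul_tape: Yellow roll of tape, 62 mm across, 17 mm high; origin centre of its underside. Leave it.
- screwdriver: Red screwdriver, 179 mm long; origin centre of its underside. Leave it.
- side_cutters: Blue-handled side cutters, 76 x 120 x 13 mm; origin centre of its underside. Leave it.
- flux_bottle: White bottle with red pointed cap, 35 mm across, 97 mm high; origin centre of its underside. Leave it.

How it is judged (in metres and radians):
On the way, in this order (a step that is already met when the one before it is completed fails the run):
1. the strip lies in the pocket, released (x of strip in the frame of rack between -0.006 and 0.006 m and y of strip in the frame of rack between -0.006 and 0.006 m and z of strip in the frame of rack between 0.004 and 0.0115 m and angle between strip's own z axis and vertical below 0.12 rad and contact force between the fingers and strip below 0.05 N), for 0.2 s.
2. the long cover is hooked under the lip and snapped under the clip, over the strip (x of strip in the frame of rack between -0.006 and 0.006 m and y of strip in the frame of rack between -0.006 and 0.006 m and z of strip in the frame of rack between 0.004 and 0.0115 m and angle between strip's own z axis and vertical below 0.12 rad and x of cover_long in the frame of rack between -0.022 and 0.023 m and y of cover_long in the frame of rack between -0.005 and 0.005 m and z of cover_long in the frame of rack between 0.029 and 0.0345 m and angle between cover_long's own z axis and vertical below 0.035 rad and angle between the x axis of cover_long and the x axis of rack, either way round below 0.08 rad and value of joint clip below 0.002 m), for 0.2 s.
At the end, for the whole second after the job is handed in: Strip in the pocket (within 6 mm along and across, on the floor, upright within 0.12 rad); long cover home: rack x -22..23, y within 5, z 29..34.5 mm, rib up, level within 0.035 rad, along the bay within 0.08 rad, clip within 2 mm of home; both released, at rest, bystanders unmoved (all of step 2 and contact force between the fingers and strip below 0.05 N and contact force between the fingers and cover_long below 0.05 N and linear speed of each of cover_long, strip below 0.02 m/s); the robot touches nothing.
It fails at once if the cover is forced: over 60 N between it and the rack (contact force between cover_long and rack above 60 N).
It fails at once if a bystander (cover short, marker, jar, cell block, insul tape, screwdriver, side cutters, flux bottle) is moved more than 30 mm (distance of any of cover_short, marker, jar, cell_block, insul_tape, screwdriver, side_cutters, flux_bottle from where it was at the start of the episode above 0.03 m).
It also fails if it takes over 51 s, if anything falls off the work surface, if the arm or the gripper's body presses on something with over 40 N, if the wrist force passes 120 N, or if a joint passes its speed limit or range.

### The arm

A 6-joint arm with a two-finger parallel gripper is mounted at the origin on a cart in front of the work surface, level with it; the furniture and walls round the work are solid. World frame = base frame: x ahead of the robot, y to its left, z up, the work surface at z = 0. Lengths are in mm, angles in rad, forces in N, time in s.
With the tool pointing down it reaches from about 350 to 875 mm from the base axis. Payload 4.2 kg.
Tool frame: the origin (TCP) lies midway between the tips of the shut fingers; the grasp point (between the pads) lies 19 mm behind it; z points along the fingers, y is the line along which they close (so a half turn about z gives the same grasp; the last joint's range is limited). The gripper opens to 85 mm and grips with 20 to 120 N. Pads are 22 mm wide; open, the fingers measure 114 mm over their backs; the gripper's body (76 mm by 85 mm) begins 54 mm behind the grasp point. The pads swing forward as they close: fully open they stand 13 mm farther back than shut.
Start: joints at [-1.085, 0.385, 0.008, 0, -1.194, -0.259], TCP at [140.556, -608.969, 231.312] pointing down, gripper open.
Joint ranges: [-3.14, 3.14], [-1.21, 2.06], [-1.07, 1.41], [-3.16, 2.05], [-2.99, -0.16], [-3.1, 3.1]. Speed limits (rad/s): [2.79, 2.79, 3.14, 3.14, 3.14, 3.14].

### API

Orientations are given as a unit quaternion [x, y, z, w].
In Python, from bench import * gives the robot as it stands.
- The arm moves only by the tool drive_tool, never from a script. Its argument "plan" is a list that holds one entry, the list of rows, each a list of 5 numbers: the closure, from -1 (fully open) to 1 (shut), then the shift along the world's x, y, z in mm, then the turn about the world's z in degrees. A call has 1 to 20 rows; each row shifts and turns the commanded pose from where the row before left it; what a row does not reach is not made up. A row lasts 1/12 s, in which the tool goes at most 41.7 mm and 7.16 degrees, less where a joint would pass 70% of its speed; a pose out of reach is approached as far as the arm can. A call is refused whole if a number of a shift passes 41.7 or a number of a turn 7.16, either way. A call with a gripper value outside its range is refused whole. The fingers move at their own pace and stop on an object; the grip force is fixed at half the most. Time passes only in rows, so rows that do not move let the fingers close. It gives the time, the measured TCP pose, the force, the opening and the grip force at its end, in the units of the state.
- read_state(): the state, without advancing time (a new reading comes with each control period).
- get_image(name): name is "scene" or "top"; returns (picture, depth): 420x560x3 uint8, red, green, blue; 420x560 float32, mm along the optical axis (not along the pixel's ray), 0 where there is no reading.
- camera_model(name): a dict with "fx", "fy", "cx", "cy" (pixels), "distortion" ([k1, k2, p1, p2, k3] as OpenCV has them; the pictures are not rectified), "R" (3x3) and "t" (3): a world point X has camera coordinates R X + t. Camera axes: x right, y down, z forward; pixel columns grow to the right and rows downward; lengths in mm; the calibration is good to about 2 mm. A picture is of the moment at which its call begins. camera_model takes no time and is no camera call.
- job_done(): hands the job in; it is judged then, once.
The state is a dict: "clock": time; "joints": joint angles; "joint_vel": joint speeds; "joint_efforts": joint torques, N m; "position": TCP position; "ee_rot": TCP orientation; "contact_force": force on the tool from outside, world axes, zero at the start; "wrist_torque": the same for the moment, N m; "gripper_width": finger opening in mm; "grasp_force": force on a finger pad.
Only numpy, scipy, OpenCV 4.12 (cv2) and the standard library are available. Lean on these libraries where they do the work, as an engineer would, in place of code of your own. Each camera call takes 0.05 s, during which the arm holds its last target. There are 200 camera calls.

## Working session

There is one attempt and no reset: what is moved stays moved. The work goes in short steps, Python scripts to look and compute and a tool call to move; the robot and the scene stay as the last step left them, time stands still between calls to the robot, and variables do not carry over. Pictures are saved under pics/ and viewed, at most 10 in all, crops included, and the job is handed in when it is done.

Besides the shell and the picture viewer there is one more tool, called after "Request:" as name([rows], argument=value, ...), one row to a line, values as JSON. drive_tool: Moves the arm, as the interface text tells. Its arguments: {"type":"object","properties":{"plan":{"type":"array"}},"required":["plan"]}

```bash
mkdir -p pics; ls; python3 - <<'E'
from bench import *
import cv2,numpy as np
print(read_state())
for n in("scene","top"):
    im,d=get_image(n); cv2.imwrite(f"pics/{n}0.png",im[:,:,::-1]); np.savez(f"pics/{n}0.npz",im=im,d=d)
    print(n,camera_model(n),(d>0).mean())
E
```

```text
pics
{'clock': 0.0, 'joints': array([-1.08539416e+00,  3.85565381e-01,  6.62882170e-03, -4.83612951e-04,
       -1.19400606e+00, -2.58587281e-01]), 'joint_vel': array([-0.00017882, -0.00121021,  0.0004589 , -0.00149604, -0.00053288,
        0.00144074]), 'joint_efforts': array([ 5.71683559e-04, -3.92293525e+01,  1.88400078e+01,  4.18622375e+00,
       -4.76882662e-03, -5.53579113e-06]), 'position': array([ 140.42282345, -608.42298101,  230.21971591]), 'ee_rot': array([-1.13075798e-01,  9.93585760e-01,  1.08143769e-03, -1.80684815e-04]), 'contact_force': array([-0.37906149, -0.31774881,  0.83297249]), 'wrist_torque': array([ 0.03278633,  0.01653056, -0.03376575]), 'grasp_force': 0.0, 'gripper_width': 85.42618052195463}
scene {'fx': 398.70366935059184, 'fy': 398.70366935059184, 'cx': 279.670240325472, 'cy': 208.92579601076176, 'distortion': array([-0.10092029,  0.        ,  0.        ,  0.        ,  0.        ]), 'R': array([[-0.44676008, -0.89439615,  0.02146994],
       [-0.48304765,  0.22094888, -0.84725826],
       [ 0.75304077, -0.38889218, -0.5307471 ]]), 't': array([191.40140421, 323.17924196, 689.61241952])} 0.9959736394557823
top {'fx': 492.81003140595334, 'fy': 492.81003140595334, 'cx': 284.92885908675544, 'cy': 211.97146022264144, 'distortion': array([0.04294149, 0.        , 0.        , 0.        , 0.        ]), 'R': array([[-0.02298725, -0.99971996,  0.00562033],
       [-0.99836761,  0.02266141, -0.0524268 ],
       [ 0.05228475, -0.0068163 , -0.99860895]]), 't': array([ -76.91373115,  568.57741277, 1404.06959056])} 0.9958715986394557
```

View pics/scene0.png

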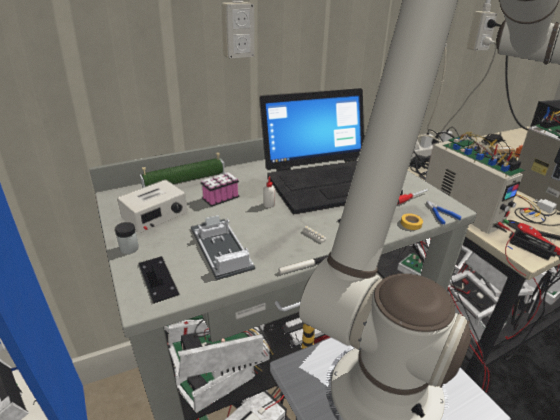

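View pics/top0.png

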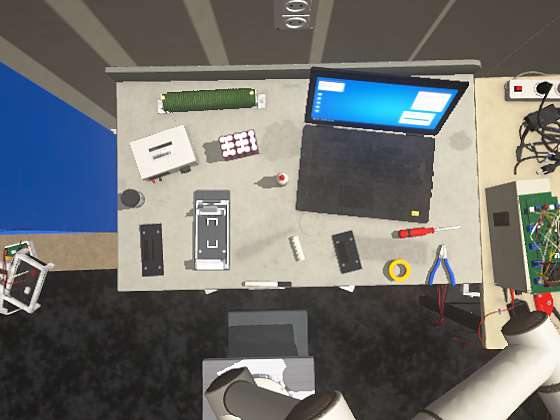

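The top view shows the rack near (212,230), and the strip near (296,248). The black covers are at (151,249), which looks longer at about 52 px, and (346,252), about 40 px. In the scene view the rack is at (222,247), the strip at (314,234) and the left cover at (158,280).

```bash
cat > h.py <<'E'
from bench import *
import cv2,numpy as np
def KD(c): return np.array([[c['fx'],0,c['cx']],[0,c['fy'],c['cy']],[0,0,1]]),np.array(c['distortion'])
def ray(n,px):
    c=camera_model(n);K,D=KD(c)
    p=cv2.undistortPoints(np.float64(px).reshape(-1,1,2),K,D).reshape(-1,2)
    return -c['R'].T@c['t'], np.c_[p,np.ones(len(p))]@c['R']
def onz(n,px,z):
    o,d=ray(n,px); return o+d*((z-o[2])/d[:,2])[:,None]
def tri(p1,p2):  # top px, scene px -> points and ray gap
    o1,d1=ray("top",p1);o2,d2=ray("scene",p2);out=[]
    for a,b in zip(d1,d2):
        s=np.linalg.lstsq(np.c_[a,-b],o2-o1,rcond=None)[0]
        A=o1+s[0]*a;B=o2+s[1]*b;out.append([*((A+B)/2),np.linalg.norm(A-B)])
    return np.array(out)
def cloud(n,d,m):
    c=camera_model(n);K,D=KD(c);v,u=np.nonzero(m&(d>0))
    p=cv2.undistortPoints(np.float64(np.c_[u,v]).reshape(-1,1,2),K,D).reshape(-1,2)
    z=d[v,u][:,None]; return (np.c_[p,np.ones(len(p))]*z-c['t'])@c['R'],u,v
E
python3 - <<'E'
from h import *
t=np.load("pics/top0.npz")['im'][:,:,::-1];s=np.load("pics/scene0.npz")['im'][:,:,::-1]
a=cv2.resize(t[180:290,125:325],(800,440),interpolation=cv2.INTER_CUBIC)
cv2.imwrite("pics/c1.png",a)
b=cv2.resize(s[205:305,135:335],(800,400),interpolation=cv2.INTER_CUBIC)
cv2.imwrite("pics/c2.png",b)
for n in("top","scene"):
    z=np.load(f"pics/{n}0.npz");d=z['d'];im=z['im']
    P,u,v=cloud(n,d,np.ones(d.shape,bool));
    k=(P[:,0]>300)&(P[:,0]<700)&(P[:,1]>-100)&(P[:,1]<500)&(P[:,2]<60)
    print(n,np.percentile(P[k,2],[10,50,80]))
    g=im.max(2)
    R=(P[:,0]>330)&(P[:,0]<520)&(abs(P[:,2])<15)&(g[v,u]<70)&(P[:,1]>-120)&(P[:,1]<420)
    m=np.zeros(d.shape,np.uint8);m[v[R],u[R]]=255
    for c in cv2.findContours(m,0,1)[0]:
        if cv2.contourArea(c)>150:
            bx=cv2.boxPoints(cv2.minAreaRect(c));w=onz(n,bx,5);print(w.mean(0),np.linalg.norm(w[1]-w[0]),np.linalg.norm(w[2]-w[1]))
E
```

```text
top [-3.86018241  0.74029079  5.16082272]
[457.40004271 295.56695254   5.        ] 60.04852237327499 124.34930482236554
scene [-552.14840271   -5.11560748    1.92306119]
[456.09179249 299.85635726   5.        ] 65.02988226549796 137.07089968902656
```

View pics/c1.png

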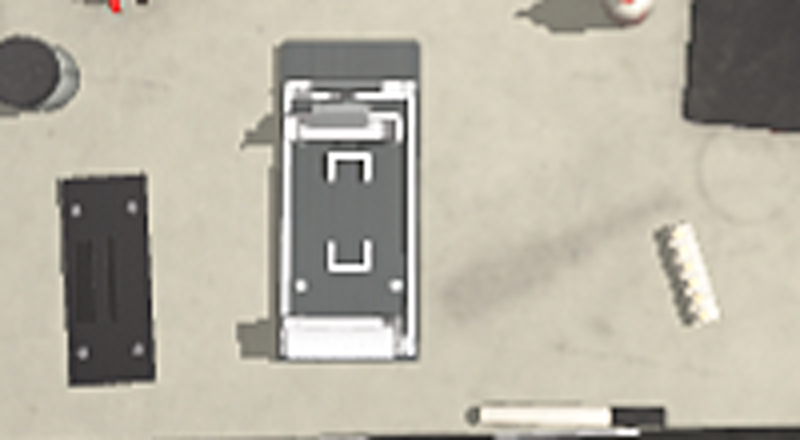

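View pics/c2.png

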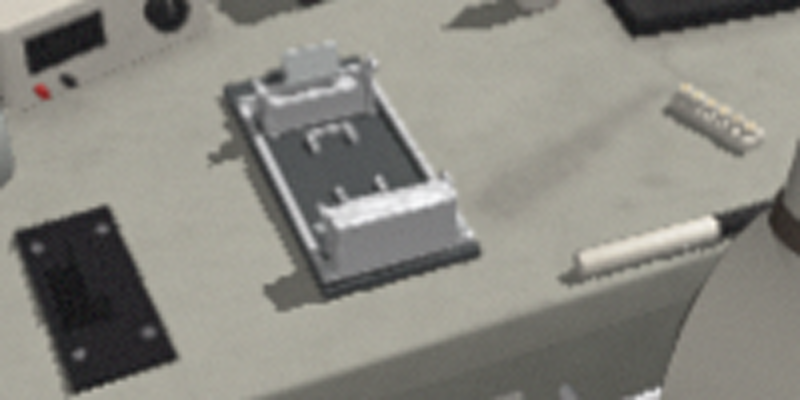

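The crops (4x) show the rack base plate at crop x 277..420, y 40..360 and the fence at x 328..372, y 152..272. The frame's lip is at the near end and the clip at the far end. The long cover, rib up, is at x 57..156, y 173..386, and the strip is at x 653..720, y 222..328, terminals up.

```bash
cat > m.py <<'E'
from h import *
S=8
def rect(n,im,x0,y0,x1,y1,f,zs,big=True):
    a=cv2.resize(im[y0:y1,x0:x1],None,fx=S,fy=S,interpolation=cv2.INTER_CUBIC).astype(int)
    m=f(a).astype(np.uint8); m=cv2.morphologyEx(m,cv2.MORPH_OPEN,np.ones((5,5)))
    c=max(cv2.findContours(m,0,1)[0],key=cv2.contourArea)
    px=(c.reshape(-1,2)+.5)/S-.5+[x0,y0]
    w=onz(n,px,zs)[:,:2]
    (cx,cy),(l,s),an=cv2.minAreaRect(np.float32(w))
    print(n,"ctr %.1f %.1f size %.1f %.1f ang %.1f"%(cx,cy,l,s,an)); return px,w
E
python3 - <<'E'
from m import *
t=np.load("pics/top0.npz")['im'];s=np.load("pics/scene0.npz")['im']
dark=lambda a:a.max(2)<85
print("cover top face");rect("top",t,135,216,170,284,dark,5);rect("scene",s,134,250,185,307,dark,5)
print("short");rect("top",t,328,225,366,277,dark,5)
print("strip");white=lambda a:a.min(2)>200
for z in(10,16):rect("top",t,284,230,310,266,white,z)
rect("scene",s,298,222,330,246,lambda a:a.min(2)>190,16)
print("base")
for z in (8,):rect("top",t,188,186,236,276,lambda a:((a.max(2)<130)&(a.max(2)-a.min(2)<25))|(a.min(2)>225),z)
print("fence")
px,w=rect("top",t,203,210,222,235,lambda a:a.min(2)>150,12)
px,w=rect("top",t,203,235,222,250,lambda a:a.min(2)>150,12)
cp=lambda x,y,x0,y0:[(x+.5)/4-.5+x0,(y+.5)/4-.5+y0]
# height checks by triangulation
T=[cp(57,178,125,180),cp(147,173,125,180),cp(156,382,125,180),cp(70,386,125,180)]
C=[cp(13,233,135,205),cp(108,207,135,205),cp(178,354,135,205),cp(72,391,135,205)]
print("cover",tri(T,C).round(1))
T=[cp(653,230,125,180),cp(690,328,125,180),cp(720,318,125,180),cp(685,222,125,180)]
C=[cp(665,102,135,205),cp(740,152,135,205),cp(765,132,135,205),cp(683,84,135,205)]
print("strip",tri(T,C).round(1))
T=[cp(279,358,125,180),cp(420,358,125,180),cp(278,42,125,180)]
C=[cp(325,290,135,205),cp(480,246,135,205),cp(227,86,135,205)]
print("base",tri(T,C).round(1), onz("top",[cp(418,42,125,180)],8))
print("fence",onz("top",[cp(328,272,125,180),cp(372,272,125,180),cp(328,152,125,180),cp(372,152,125,180)],13).round(1))
print("lip near/far edges z47",onz("top",[cp(345,359,125,180),cp(345,318,125,180)],47).round(1))
E
```

```text
cover top face
top ctr 468.0 296.2 size 147.4 60.6 ang 2.3
scene ctr 464.8 301.9 size 153.5 60.7 ang 2.2
short
top ctr 448.9 -264.0 size 112.5 60.1 ang 12.4
strip
top ctr 462.3 -125.7 size 73.3 19.0 ang 16.2
top ctr 462.5 -125.5 size 73.0 18.9 ang 16.2Traceback (most recent call last):
  File "<stdin>", line 8, in <module>
  File "m.py", line 6, in rect
    c=max(cv2.findContours(m,0,1)[0],key=cv2.contourArea)
ValueError: max() iterable argument is empty
```

```bash
python3 - <<'E'
from m import *
t=np.load("pics/top0.npz")['im'];s=np.load("pics/scene0.npz")['im']
print("strip scene");rect("scene",s,298,222,330,246,lambda a:a.min(2)>165,13)
print("base")
rect("top",t,188,186,236,276,lambda a:((a.max(2)<130)&(a.max(2)-a.min(2)<25))|(a.min(2)>225),8)
print("fence")
rect("top",t,203,212,222,235,lambda a:a.min(2)>150,12)
rect("top",t,203,235,222,250,lambda a:a.min(2)>150,12)
cp=lambda x,y,x0,y0:[(x+.5)/4-.5+x0,(y+.5)/4-.5+y0]
T=[cp(57,178,125,180),cp(147,173,125,180),cp(156,382,125,180),cp(70,386,125,180)]
C=[cp(13,233,135,205),cp(108,207,135,205),cp(178,354,135,205),cp(72,391,135,205)]
print("cover",tri(T,C).round(1))
T=[cp(653,230,125,180),cp(690,328,125,180),cp(720,318,125,180),cp(685,222,125,180)]
C=[cp(665,102,135,205),cp(740,152,135,205),cp(765,132,135,205),cp(683,84,135,205)]
print("strip",tri(T,C).round(1))
T=[cp(279,358,125,180),cp(420,358,125,180),cp(278,42,125,180)]
C=[cp(325,290,135,205),cp(480,246,135,205),cp(227,86,135,205)]
print("base",tri(T,C).round(1), onz("top",[cp(418,42,125,180)],8))
print("fence",onz("top",[cp(328,272,125,180),cp(372,272,125,180),cp(328,152,125,180),cp(372,152,125,180)],13).round(1))
print("fence scene")
print("lip near/far edges z47",onz("top",[cp(345,359,125,180),cp(345,318,125,180)],47).round(1))
print("clip",onz("top",[cp(345,104,125,180),cp(345,122,125,180)],58).round(1))
E
```

```text
strip scene
scene ctr 474.9 -120.7 size 42.4 9.5 ang 18.6
base
top ctr 509.1 121.8 size 83.8 168.5 ang 88.6
fence
top ctr 568.6 120.2 size 54.3 8.3 ang 88.7
top ctr 480.9 121.7 size 31.5 23.3 ang 89.1
cover [[542.  332.9   2.4   1.3]
 [544.8 271.2   0.    5.7]
 [394.5 265.2   3.1   5.7]
 [392.8 326.2   1.1   4. ]]
strip [[ 493.9  -97.2    5.7    1. ]
 [ 424.5 -119.5    2.8    5.7]
 [ 431.  -141.7    8.     4.2]
 [ 500.5 -118.    10.4    4.4]]
base [[409.2 175.1   5.6   2.5]
 [407.4  75.5   4.9   5.5]
 [636.1 170.7   7.2   1.5]] [[634.08234234  70.25908619   8.        ]]
fence [[469.5 136.9  13. ]
 [468.8 105.4  13. ]
 [555.6 135.7  13. ]
 [554.9 104.1  13. ]]
fence scene
lip near/far edges z47 [[409.3 120.7  47. ]
 [437.8 120.3  47. ]]
clip [[586.8 116.5  58. ]
 [574.3 116.7  58. ]]
```

Request:
drive_tool([
  [[-1, 18, 27, 0, 0.5], [-1, 18, 27, 0, 0.5], [-1, 18, 27, 0, 0.5], [-1, 18, 27, 0, 0.5], [-1, 18, 27, 0, 0.5], [-1, 18, 27, 0, 0.5], [-1, 18, 27, 0, 0.5], [-1, 18, 27, 0, 0], [-1, 18, 27, 0, 0], [-1, 18, 27, 0, 0], [-1, 18, 27, 0, 0], [-1, 18, 27, 0, 0], [-1, 18, 27, -10, 0], [-1, 18, 27, -20, 0], [-1, 18, 27, -20, 0], [-1, 18, 27, -20, 0], [-1, 18, 27, -20, 0], [-1, 16, 27, -20, 0], [-1, 0, 0, -10, 0], [-1, 0, 0, 0, 0]],
])

```text
clock: 1.77
position: [461.2, -121.5, 108.6]
ee_rot: [-0.145, 0.989, 0.001, -0.003]
contact_force: [-0.1, 0.2, -0.1]
gripper_width: 85.4
grasp_force: 0.0
```

```bash
python3 - <<'E'
from m import *
s=read_state();print(s['position'],s['ee_rot'],s['contact_force'])
t,d=get_image("top");s,_=get_image("scene")
a=cv2.resize(t[200:300,235:375,::-1],(560,400));b=cv2.resize(s[150:290,250:410,::-1],(640,560))[:,:]
cv2.imwrite("pics/d1.png",np.hstack([a,cv2.resize(b,(240,400))*0+0]) if 0 else a); cv2.imwrite("pics/d2.png",b)
np.savez("pics/1.npz",t=t,s=s,d=d)
E
```

```text
[ 461.19809194 -121.53952567  108.55542493] [-1.44602399e-01  9.89484583e-01  5.39078530e-04 -3.18038585e-03] [-0.12833849  0.24960238 -0.10946973]
```

View pics/d2.png

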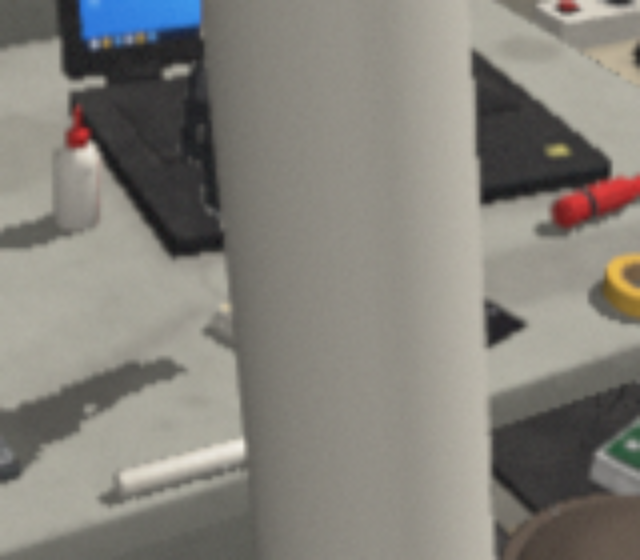

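The arm hides the strip in the scene view (only a corner shows at about (222,322) in the crop). The strip lies where the two views put it, so I go down and grip.

Request:
drive_tool([
  [[-1, 1, -1, -20, 0], [-1, 0, 0, -25, 0], [-1, 0, 0, -25, 0], [-1, 0, 0, -20, 0], [-1, 0, 0, -12, 0], [-1, 0, 0, -3, 0], [-1, 0, 0, 0, 0], [1, 0, 0, 0, 0], [1, 0, 0, 0, 0], [1, 0, 0, 0, 0], [1, 0, 0, 0, 0], [1, 0, 0, 0, 0], [1, 0, 0, 0, 0], [1, 0, 0, 0, 0], [1, 0, 0, 0, 0]],
])

```text
clock: 3.12
position: [463.8, -123.9, 7.0]
ee_rot: [-0.144, 0.99, -0.0, 0.0]
contact_force: [-0.1, 0.3, 5.0]
gripper_width: 15.1
grasp_force: 58.5
```

Request:
drive_tool([
  [[1, 0, 0, 10, 0], [1, 0, 0, 20, 0], [1, 0, 0, 30, 0], [1, 0, 0, 20, 0], [1, 0, 0, 0, 0]],
])

```text
clock: 3.53
position: [466.5, -123.9, 90.4]
ee_rot: [-0.144, 0.99, -0.001, 0.004]
contact_force: [0.8, 0.4, -0.5]
gripper_width: 15.0
grasp_force: 58.7
```

```bash
python3 - <<'E'
from m import *
s=read_state();print(s['position'],s['contact_force'],s['gripper_width'],s['grasp_force'])
t,d=get_image("top");
a=cv2.resize(t[200:300,235:375,::-1],(560,400));
s,_=get_image("scene");b=cv2.resize(s[180:280,250:350,::-1],(240,400))
cv2.imwrite("pics/e1.png",np.hstack([a,b]))
np.savez("pics/2.npz",t=t,s=s,d=d)
E
```

```text
[ 466.53272712 -123.94666212   90.42549598] [ 0.8362332   0.4462116  -0.50653041] 15.022113940954824 58.668256402015686
```

View pics/e1.png

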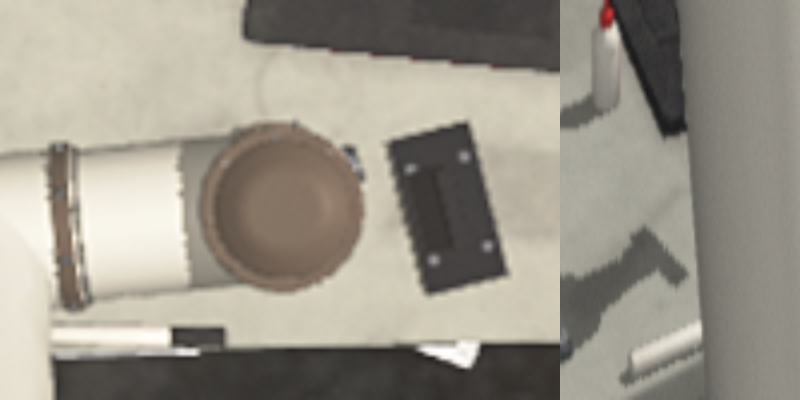

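The strip is in the hand (its shadow is visible at (650,245)), though the arm hides it in both views. I carry it over the rack, where the scene camera can see it.

Request:
drive_tool([
  [[1, 0, 15, 10, 0], [1, 0, 30, 0, -2], [1, 0, 30, 0, -2.5], [1, 0, 30, 0, -2.5], [1, 6, 30, 0, -2.5], [1, 8, 30, 0, -2.5], [1, 8, 30, 0, -2.5], [1, 10, 30, 0, -2], [1, 10, 17, -10, -1.2], [1, 4, 2, -10, 0], [1, 0, 0, 0, 0], [1, 0, 0, 0, 0], [1, 0, 0, 0, 0]],
])

```text
clock: 4.72
position: [508.6, 118.8, 75.6]
ee_rot: [0.011, 1.0, -0.001, -0.001]
contact_force: [0.1, -0.2, 0.0]
gripper_width: 15.3
grasp_force: 58.7
```

```bash
python3 - <<'E'
from m import *
s=read_state();print(s['position'],s['ee_rot'],s['contact_force'],s['gripper_width'])
t,d=get_image("top");s,_=get_image("scene")
cv2.imwrite("pics/f1.png",cv2.resize(s[190:290,160:290,::-1],(780,600),interpolation=cv2.INTER_CUBIC))
np.savez("pics/3.npz",t=t,s=s,d=d)
E
```

```text
[508.56965666 118.78049875  75.59597104] [ 1.09854212e-02  9.99938847e-01 -6.20983030e-04 -1.11189837e-03] [ 0.07564317 -0.19882038  0.02013742] 15.293119699927045
```

View pics/f1.png

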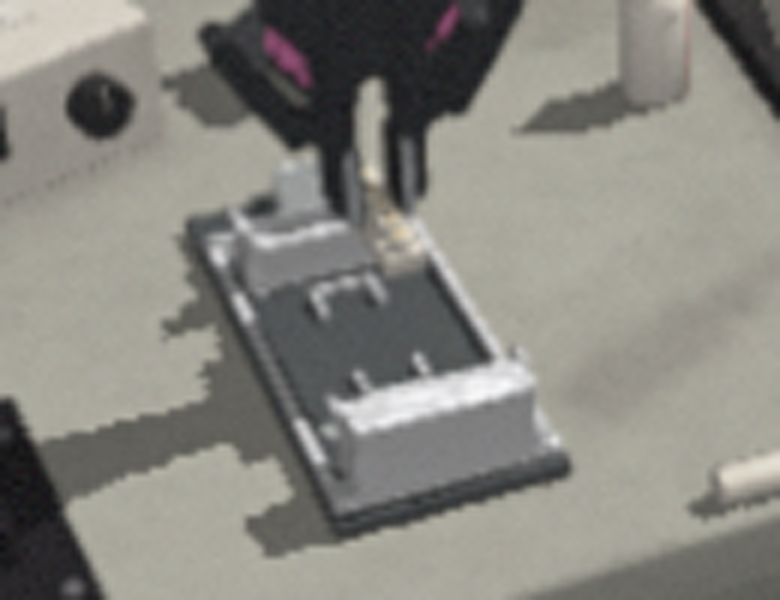

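The scene crop shows the gripper at (385,150) holding the strip level with its near end at about (405,255). The fence legs are at (320,305), (383,290), (358,372) and (418,355), with the lip block in front at (435,420). I enlarge both to read the corners.

```bash
python3 - <<'E'
from m import *
s=np.load("pics/3.npz")['s'][:,:,::-1]
a=cv2.resize(s[212:242,210:235],(400,480),interpolation=cv2.INTER_CUBIC)
b=cv2.resize(s[232:262,208:233],(400,480),interpolation=cv2.INTER_CUBIC)
o=np.hstack([a,b])
for k in range(0,800,80): cv2.line(o,(k,0),(k,6),(0,0,255),1)
for k in range(0,480,80): cv2.line(o,(0,k),(6,k),(0,0,255),1)
cv2.imwrite("pics/g1.png",o)
E
```

```text
(no output)
```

View pics/g1.png

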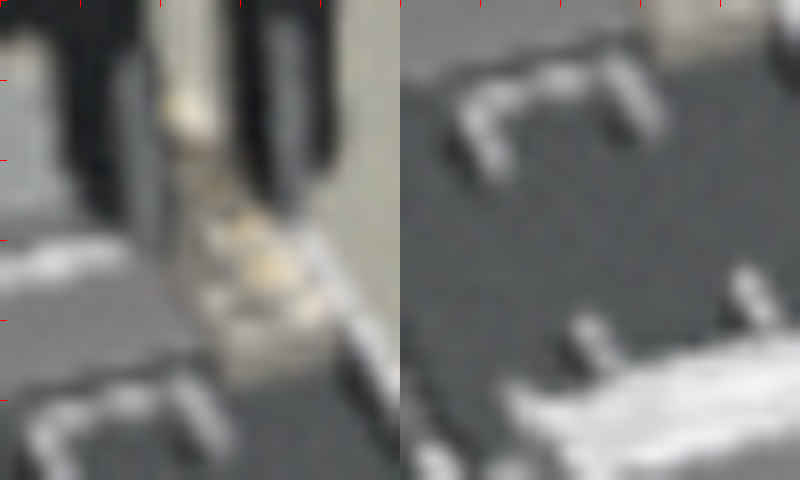

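Left panel: the strip's near end bottom corners are at (225,385) and (332,355). Right panel: the fence leg tips are at (495,172), (658,125), (585,322) and (745,272), and the fence back corners at (468,100) and (610,60).

```bash
python3 - <<'E'
from m import *
f=lambda L,x0,y0:[[(x+.5)/16-.5+x0,(y+.5)/16-.5+y0] for x,y in L]
e=onz("scene",f([(225,385),(332,355)],210,212),68.6);print("strip end",e.round(1),np.linalg.norm(e[0]-e[1]))
g=onz("scene",f([(95,172),(258,125),(185,322),(345,272)],208,232),12.5);print("legs",g.round(1),g.mean(0).round(1))
h=onz("scene",f([(68,100),(210,60)],208,232),13);print("back",h.round(1))
# near corners of strip expected
r=np.radians(-1.2);u=np.array([np.cos(r),np.sin(r)])
c=e.mean(0)[:2]+36*u;p=g.mean(0)[:2]
print("strip ctr (scene)",c,"pocket",p,"delta",p-c)
cp=lambda x,y:[(x+.5)/4-.5+125,(y+.5)/4-.5+180]
print("base corners top",onz("top",[cp(277,358),cp(420,358),cp(276,42),cp(419,42)],8).round(1))
# base corner scene from f1 crop (6x,160,190)
q=lambda L:[[(x+.5)/6-.5+160,(y+.5)/6-.5+190] for x,y in L]
print("base corners scene",onz("scene",q([(338,520),(570,457),(190,220)]),8).round(1))
print("lip edge z47 scene near top edge/far edge", onz("scene",q([(345,425),(532,375),(330,400),(520,360)]),47).round(1))
E
```

```text
strip end [[474.8 129.8  68.6]
 [475.4 112.4  68.6]] 17.40851940786923
legs [[532.3 140.2  12.5]
 [533.4 111.8  12.5]
 [489.1 139.9  12.5]
 [490.7 112.6  12.5]] [511.4 126.1  12.5]
back [[552.3 138.1  13. ]
 [553.2 113.1  13. ]]
strip ctr (scene) [511.08572392 120.39429603] pocket [511.38679199 126.13742354] delta [0.30106807 5.74312751]
base corners top [[408.9 174.9   8. ]
 [406.3  72.6   8. ]
 [636.3 172.7   8. ]
 [634.1  69.5   8. ]]
base corners scene [[410.  175.8   8. ]
 [406.8  78.8   8. ]
 [634.  170.8   8. ]]
lip edge z47 scene near top edge/far edge [[417.8 167.5  47. ]
 [416.3  90.4  47. ]
 [434.7 167.8  47. ]
 [427.1  91.   47. ]]
```

Request:
drive_tool([
  [[1, 3, 5, 0, 0], [1, 0, 0, -15, 0], [1, 0, 0, -15, 0], [1, 0, 0, -15, 0], [1, 0, 0, -6, 0], [1, 0, 0, 0, 0]],
])

```text
clock: 5.32
position: [511.8, 124.5, 24.3]
ee_rot: [0.011, 1.0, -0.001, -0.001]
contact_force: [-0.4, -0.7, -1.0]
gripper_width: 14.8
grasp_force: 58.7
```

```bash
python3 - <<'E'
from m import *
s=read_state();print(s['position'],s['contact_force'],s['gripper_width'])
s,_=get_image("scene");np.savez("pics/4.npz",s=s)
o=cv2.resize(s[225:265,203:248,::-1],(675,600),interpolation=cv2.INTER_CUBIC)
cv2.imwrite("pics/i1.png",o)
E
```

```text
[511.84619899 124.45944565  24.30430991] [-0.37173228 -0.65876297 -1.00764365] 14.776278293235357
```

View pics/i1.png

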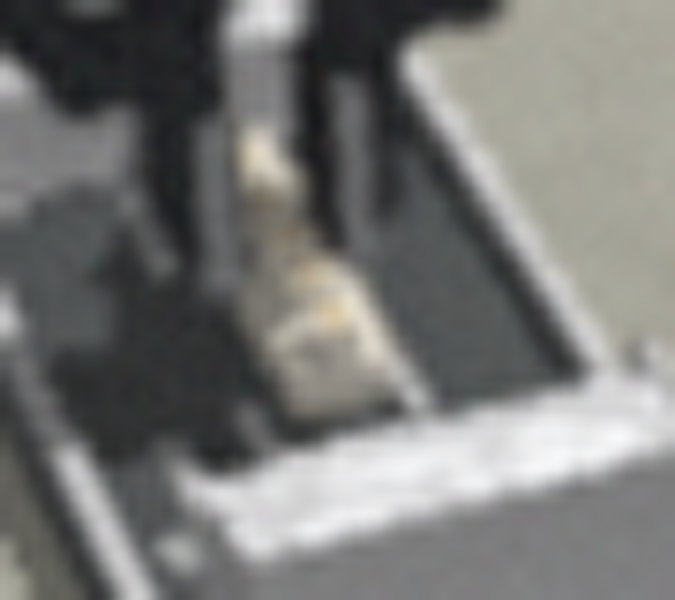

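The scene crop shows the strip just above the fence. Its near-end bottom corners are at (295,420) and (400,393), and the near fence legs are on either side, at (258,425) and (415,385).

```bash
python3 - <<'E'
from m import *
q=lambda L:[[(x+.5)/15-.5+203,(y+.5)/15-.5+225] for x,y in L]
for z in (18,19.5):print("strip",onz("scene",q([(295,420),(400,393)]),z).round(1))
print("legs",onz("scene",q([(248,407),(270,442),(430,402)]),13).round(1))
E
```

```text
strip [[475.8 136.1  18. ]
 [475.4 117.8  18. ]]
strip [[474.  136.7  19.5]
 [473.5 118.4  19.5]]
legs [[488.5 140.2  13. ]
 [478.1 140.   13. ]
 [477.1 112.1  13. ]]
```

Request:
drive_tool([
  [[1, 0, -1, -3, 0], [1, 0, 0, -3, 0], [1, 0, 0, -2, 0], [1, 0, 0, -2, 0], [1, 0, 0, 0, 0]],
])

```text
clock: 5.78
position: [512.4, 124.0, 15.2]
ee_rot: [0.011, 1.0, -0.0, -0.0]
contact_force: [0.0, -0.1, 0.4]
gripper_width: 14.7
grasp_force: 58.7
```

Request:
drive_tool([
  [[1, 0, 0, -0.8, 0], [0.2, 0, 0, 0, 0], [0.2, 0, 0, 0, 0], [0.2, 0, 0, 0, 0], [0.2, 0, 0, 0, 0], [0.2, 0, 0, 10, 0], [0.2, 0, 0, 20, 0], [0.2, 0, 0, 30, 0], [0.2, 0, 0, 40, 0], [0.2, 0, 0, 0, 0]],
])

```text
clock: 6.62
position: [517.3, 126.0, 122.7]
ee_rot: [0.009, 1.0, 0.003, 0.007]
contact_force: [1.3, 0.8, 1.1]
gripper_width: 34.2
grasp_force: 0.0
```

```bash
python3 - <<'E'
from m import *
s=read_state();print(s['position'],s['contact_force'],s['gripper_width'])
s,_=get_image("scene");np.savez("pics/5.npz",s=s)
o=cv2.resize(s[215:275,190:265,::-1],(750,600),interpolation=cv2.INTER_CUBIC)
cv2.imwrite("pics/j1.png",o)
E
```

```text
[517.29831    126.00280552 122.66234911] [1.29606988 0.78647204 1.1474604 ] 34.212143216063815
```

View pics/j1.png

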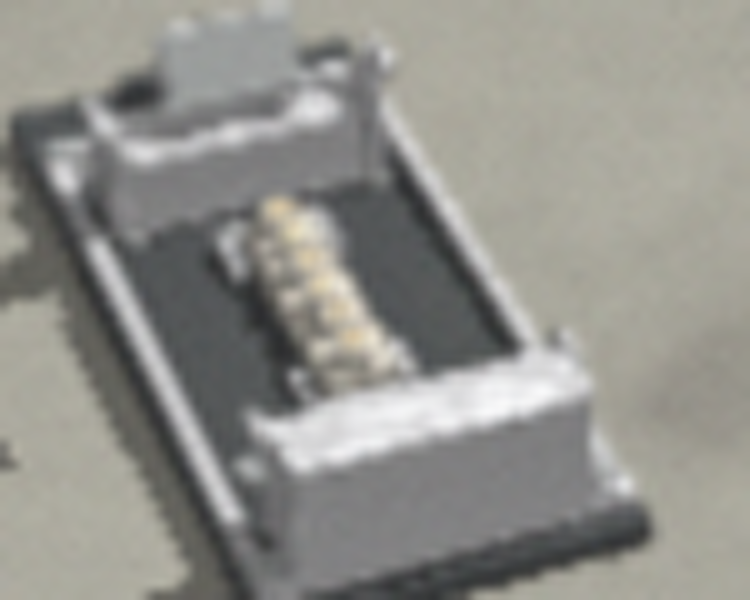

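The strip lies in the pocket, terminals up, between the fence legs at (235,250)–(320,220) and (300,385)–(405,365), and the hand is clear. That was the last of my picture views, so from here I work by numbers. Next I measure the lip block and the space in front of it from depth.

```bash
python3 - <<'E'
from m import *
for n,f in(("top","pics/top0.npz"),("scene","pics/scene0.npz")):
    d=np.load(f)['d'];P,u,v=cloud(n,d,np.ones(d.shape,bool))
    print(n)
    for y0,y1 in((100,145),):
      for x in range(250,450,10) if n=="top" else range(390,450,5):
        k=(P[:,0]>=x)&(P[:,0]<x+10)&(P[:,1]>y0)&(P[:,1]<y1)&(P[:,2]>-300)
        if k.any():print(x,np.percentile(P[k,2],[5,50,95]).round(0),end=' ; ')
    print()
    for lo,hi in((30,60),):
      for a,b in((390,460),(560,620)):
        k=(P[:,0]>a)&(P[:,0]<b)&(P[:,1]>100)&(P[:,1]<145)&(P[:,2]>(40 if a<500 else 48))&(P[:,2]<75)
        q=P[k];print(a,k.sum(),np.percentile(q[:,0],[0,5,50,95,100]).round(1),np.percentile(q[:,2],[5,50,95]).round(1))
    # table beside the cover & cover plate
    k=(P[:,0]>400)&(P[:,0]<535)&(P[:,1]>272)&(P[:,1]<325);print("cover z",np.percentile(P[k,2],[5,50,95]).round(1))
    k=(P[:,0]>440)&(P[:,0]<490)&(abs(P[:,1]-299)<30)&(P[:,2]>17);print("rib",k.sum(),P[k].mean(0).round(1))
    k=(P[:,0]>400)&(P[:,0]<535)&(P[:,1]>200)&(P[:,1]<250);print("table z",np.percentile(P[k,2],[5,50,95]).round(1))
E
```

```text
top
340 [-7. -6. -4.] ; 350 [-5. -1.  4.] ; 360 [-5.  0.  4.] ; 370 [-6.  0.  5.] ; 380 [-4.  0.  5.] ; 390 [-4.  1.  5.] ; 400 [-2.  6. 43.] ; 410 [42. 46. 50.] ; 420 [42. 47. 51.] ; 430 [ 4. 30. 47.] ; 440 [ 1.  8. 12.] ; 
390 123 [409.7 410.2 420.8 429.9 430.3] [41.9 46.6 51.2]
560 61 [574.8 577.6 583.4 588.9 589.1] [50.1 56.1 61. ]
cover z [-0.2  5.  24.3]
rib 87 [464.6 295.3  23.9]
table z [-5.5 -0.3  4.8]
scene
390 [-1.  1.  2.] ; 395 [-1.  1.  9.] ; 400 [-0.  8. 42.] ; 405 [ 6. 26. 48.] ; 410 [ 9. 33. 49.] ; 415 [46. 48. 50.] ; 420 [46. 48. 50.] ; 425 [46. 48. 50.] ; 430 [46. 46. 47.] ; 
390 147 [408.  409.9 416.1 429.1 433.1] [41.7 47.4 49.5]
560 75 [571.9 574.1 579.5 583.9 589.4] [48.9 54.2 59.3]
cover z [-557.6    3.4   23.4]
rib 85 [465.3 301.   24.5]
table z [-555.7 -320.     1.6]
```

Request:
drive_tool([
  [[0, 0, 15, 0, 0], [0, -6, 32, 0, 1], [0, -8, 35, 0, 1], [0, -8, 35, 0, 1], [0, -8, 35, 0, 0.5], [0, -2, 23.5, 0, 0], [0, 0, 0, -20, 0], [0, 0, 0, -30, 0], [0, 0, 0, -30, 0], [0, 0, 0, -15, 0], [0, 0, 0, -6, 0], [0, 0, 0, -4, 0], [0, 0, 0, 0, 0], [1, 0, 0, 0, 0], [1, 0, 0, 0, 0], [1, 0, 0, 0, 0], [1, 0, 0, 0, 0], [1, 0, 0, 0, 0], [1, 0, 0, 0, 0]],
])

```text
clock: 8.25
position: [481.3, 300.2, 11.0]
ee_rot: [-0.02, 1.0, 0.001, 0.001]
contact_force: [-1.7, -0.8, 6.0]
gripper_width: 10.0
grasp_force: 62.3
```

Request:
drive_tool([
  [[1, 0, 0, 10, 0], [1, 0, 0, 25, 0], [1, 0, 0, 30, 0], [1, 0, 0, 25, 0], [1, -10, -15.5, 0, -1], [1, -18, -30, 0, -1], [1, -20, -30, 0, -1], [1, -20, -30, 0, -0.5], [1, -20, -30, 0, 0], [1, -20, -30, 0, 0], [1, -10, -10, 0, 0], [1, 0, 0, 0, 0], [1, 0, 0, 0, 0], [1, 0, 0, 0, 0]],
])

```text
clock: 9.42
position: [363.6, 124.9, 100.2]
ee_rot: [0.01, 1.0, 0.001, 0.001]
contact_force: [-0.3, 0.9, -2.4]
gripper_width: 10.2
grasp_force: 61.3
```

```bash
cat > c.py <<'E'
from m import *
def cov(n="scene",box=(250,460,80,175),zr=(20,140),show=1):
    im,d=get_image(n);P,u,v=cloud(n,d,np.ones(d.shape,bool));g=im[v,u].max(1)
    k=(P[:,0]>box[0])&(P[:,0]<box[1])&(P[:,1]>box[2])&(P[:,1]<box[3])&(P[:,2]>zr[0])&(P[:,2]<zr[1])&(g<80)
    q=P[k]
    # robust plane z=a x+b y+c
    w=np.ones(len(q),bool);rng=np.random.default_rng(0);best=None
    for _ in range(400):
        s=q[rng.choice(len(q),3,False)];nn=np.cross(s[1]-s[0],s[2]-s[0]);L=np.linalg.norm(nn)
        if L<200 or abs(nn[2])/L<.85: continue
        r=abs((q-s[0])@nn/L)
        if best is None or (r<2).sum()>best.sum(): best=r<2
    q=q[best];A=np.c_[q[:,:2]-q[:,:2].mean(0),np.ones(len(q))];s=np.linalg.lstsq(A,q[:,2],rcond=None)[0]
    (cx,cy),(l,w_),an=cv2.minAreaRect(np.float32(q[:,:2]))
    print(n,"N",len(q),"tilt x %.1f y %.1f deg"%tuple(np.degrees(np.arctan(s[:2]))),"x %.1f..%.1f y %.1f..%.1f"%(*np.percentile(q[:,0],[.5,99.5]),*np.percentile(q[:,1],[.5,99.5])),"zmid %.1f"%s[2],"rect %.1f %.1f %.1f %.1f %.1f"%(cx,cy,l,w_,an))
    return q,s
E
python3 - <<'E'
from c import *
s=read_state();print(s['position'],s['ee_rot'],s['contact_force'],s['gripper_width'],s['wrist_torque'])
cov("scene");cov("top")
E
```

```text
[363.5600958  124.93916136 100.1705712 ] [1.03423056e-02 9.99945785e-01 7.47092871e-04 9.51170203e-04] [-0.33963983  0.91075766 -2.37356962] 10.172730152613113 [ 0.02286775 -0.03825799  0.01568678]
scene N 809 tilt x 0.3 y -0.1 deg x 274.6..417.9 y 99.0..158.1 zmid 94.8 rect 347.5 127.9 59.6 147.5 88.7
top N 299 tilt x -0.2 y 1.1 deg x 276.9..423.5 y 94.7..149.9 zmid 94.3 rect 349.8 123.4 56.8 147.9 89.6
```

Request:
drive_tool([
  [[1, 0, 0, -15, 0], [1, 0, 0, -15, 0], [1, 0, 0, -8, 0], [1, 0, 0, -2, 0], [1, 0, 0, -2, 0], [1, 0, 0, -2, 0], [1, 0, 0, 0, 0]],
])

```text
clock: 10.1
position: [362.3, 124.2, 56.2]
ee_rot: [0.01, 1.0, -0.0, -0.0]
contact_force: [-5.9, -0.0, 8.6]
gripper_width: 10.3
grasp_force: 62.8
```

Request:
drive_tool([
  [[1, 0, 0, -1.5, 0], [1, 0, 0, -1.5, 0], [1, 0, 0, -1.5, 0], [1, 0, 0, -1.5, 0], [1, 0, 0, 0, 0]],
])

```text
clock: 10.52
position: [361.9, 124.0, 50.5]
ee_rot: [0.01, 1.0, -0.0, -0.001]
contact_force: [-8.1, 0.5, 12.6]
gripper_width: 10.4
grasp_force: 64.6
```

```bash
python3 - <<'E'
from c import *
s=read_state();print(s['position'],s['contact_force'],s['gripper_width'],s['wrist_torque'])
cov("scene");cov("top")
E
```

```text
[361.8548573  124.01708613  50.45878645] [-8.14939204  0.48687809 12.55230245] 10.366405099976241 [0.22940955 2.10438355 0.05543029]
scene N 787 tilt x 8.1 y 0.2 deg x 275.9..417.8 y 98.1..157.5 zmid 40.1 rect 349.5 127.2 60.0 148.3 89.1
top N 278 tilt x 8.2 y -0.8 deg x 278.1..424.7 y 92.2..149.4 zmid 44.5 rect 351.4 122.5 58.4 146.4 88.6
```

Request:
drive_tool([
  [[1, 0, 0, -1.5, 0], [1, 0, 0, -1.5, 0], [1, 0, 0, -1.5, 0], [1, 0, 0, 0, 0], [1, 0, 0, 10, 0], [1, 0, 0, 25, 0], [1, 0, 0, 20, 0], [1, 0, 0, 0, 0], [1, 0, 0, 0, 0]],
])

```text
clock: 11.37
position: [363.5, 125.1, 101.2]
ee_rot: [0.01, 1.0, 0.002, 0.002]
contact_force: [0.1, 0.5, -2.3]
gripper_width: 10.4
grasp_force: 63.8
```

```bash
python3 - <<'E'
from c import *
s=read_state();print(s['position'],s['contact_force'],s['gripper_width'],s['wrist_torque'])
for n in("scene","top"):
    q,p=cov(n)
    for x in np.percentile(q[:,0],[.5,99.5]): print(x.round(1),(p[0]*(x-q[:,0].mean())+p[2]).round(1))
E
```

```text
[363.52708734 125.07136    101.23075521] [ 0.06971877  0.54328798 -2.31095407] 10.423944389119407 [0.01104285 0.05045824 0.00221752]
scene N 852 tilt x 12.5 y -0.4 deg x 280.9..421.6 y 99.9..157.9 zmid 89.1 rect 354.2 128.3 58.8 148.1 88.9
280.9 78.1
421.6 109.4
top N 299 tilt x 12.0 y 0.7 deg x 282.1..425.3 y 93.2..148.8 zmid 94.6 rect 353.7 122.1 56.4 142.8 89.2
282.1 76.8
425.3 107.1
```

Request:
drive_tool([
  [[1, 15, 0, 0, 0], [1, 30, 0, 0, 0], [1, 35, 0, 0, 0], [1, 35, 0, 0, 0], [1, 30, 0, 0, 0], [1, 17, 0.2, 0, 0], [1, 5, 0, 0, 0], [1, 0, 0, -15, 0], [1, 0, 0, -10, 0], [1, 0, 0, -8, 0], [1, 0, 0, -3, 0], [1, 0, 0, 0, 0], [1, 0, 0, 0, 0]],
])

```text
clock: 12.55
position: [529.3, 124.3, 64.1]
ee_rot: [0.01, 1.0, -0.0, -0.0]
contact_force: [-0.6, -0.1, -0.6]
gripper_width: 10.6
grasp_force: 63.7
```

```bash
python3 - <<'E'
from c import *
s=read_state();print(s['position'],s['contact_force'],s['gripper_width'],s['wrist_torque'])
for n in("scene","top"):
    q,p=cov(n,(415,610,85,165),(34,120))
    for x in np.percentile(q[:,0],[.5,99.5]): print(x.round(1),(p[0]*(x-q[:,0].mean())+p[2]).round(1))
E
```

```text
[529.30373595 124.33727226  64.07578371] [-0.57308712 -0.08342119 -0.60417577] 10.596972530693776 [ 0.00750477 -0.01192591 -0.00508899]
scene N 583 tilt x 12.1 y -0.2 deg x 445.9..588.0 y 98.9..157.8 zmid 52.8 rect 517.2 128.2 59.3 145.0 89.4
445.9 41.7
588.0 72.0
top N 286 tilt x 12.1 y -0.5 deg x 448.8..593.7 y 92.9..154.0 zmid 52.9 rect 521.3 122.6 59.1 144.7 88.3
448.8 40.5
593.7 71.6
```

```bash
python3 - <<'E'
from c import *
for n in("top","scene"):
    z=np.load(f"pics/{n}0.npz");d=z['d'];P,u,v=cloud(n,d,np.ones(d.shape,bool))
    for nm,x0,x1,z0,z1 in(("lip",405,440,43,55),("clip",568,595,50,65),("base/bars",400,640,3,30)):
        k=(P[:,0]>x0)&(P[:,0]<x1)&(P[:,1]>60)&(P[:,1]<190)&(P[:,2]>z0)&(P[:,2]<z1)
        if nm[0]=='b': k&=(z['im'][v,u].max(1)<130)|(z['im'][v,u].min(1)>215)
        q=P[k];a=np.percentile(q[:,1],[0,1,99,100]);print(n,nm,k.sum(),a.round(1),a[[0,3]].mean().round(1),a[[1,2]].mean().round(1),q[:,0].mean().round(1))
# base outline by pixel edges
    im=z['im'].astype(int)
E
```

```text
top lip 198 [ 86.5  86.8 164.9 165.3] 125.9 125.9 421.0
top clip 59 [102.4 102.5 138.6 138.8] 120.6 120.6 583.8
top base/bars 1868 [ 70.4  71.9 173.9 189. ] 129.7 122.9 528.8
scene lip 235 [ 88.5  90.2 168.7 170.3] 129.4 129.4 419.2
scene clip 68 [107.4 108.  144.6 145.4] 126.4 126.3 580.1
scene base/bars 1265 [ 77.   82.8 177.  182.9] 130.0 129.9 500.4
```

Request:
drive_tool([
  [[1, -3, -0.2, -1.7, 0], [1, -5, 0, 0, 0], [1, -3, 0, 0, 0], [1, -2, 0, 0, 0], [1, 0, 0, 0, 0]],
])

```text
clock: 13.07
position: [515.9, 124.0, 62.5]
ee_rot: [0.01, 1.0, 0.0, -0.0]
contact_force: [-0.2, 0.3, -1.8]
gripper_width: 10.1
grasp_force: 63.7
```

Free so far. I step on toward the back wall.

Request:
drive_tool([
  [[1, -1.5, 0, 0, 0], [1, -1.5, 0, 0, 0], [1, 0, 0, 0, 0]],
])

```text
clock: 13.32
position: [513.3, 124.0, 62.3]
ee_rot: [0.011, 1.0, -0.0, -0.0]
contact_force: [-0.1, 0.3, -0.5]
gripper_width: 10.5
grasp_force: 63.7
```

Request:
drive_tool([
  [[1, -1.5, 0, 0, 0], [1, -1.5, 0, 0, 0], [1, 0, 0, 0, 0]],
])

```text
clock: 13.57
position: [510.2, 123.9, 62.2]
ee_rot: [0.011, 1.0, -0.0, -0.0]
contact_force: [-0.4, 0.1, -2.3]
gripper_width: 10.4
grasp_force: 63.7
```

Request:
drive_tool([
  [[1, -1, 0, 0, 0], [1, -1, 0, 0, 0], [1, 0, 0, 0, 0]],
])

```text
clock: 13.82
position: [508.3, 124.0, 62.3]
ee_rot: [0.011, 1.0, -0.0, -0.0]
contact_force: [-0.0, 0.4, -1.5]
gripper_width: 10.3
grasp_force: 63.7
```

Request:
drive_tool([
  [[1, -1, 0, 0, 0], [1, -1, 0, 0, 0], [1, 0, 0, 0, 0]],
])

```text
clock: 14.07
position: [507.0, 124.2, 62.6]
ee_rot: [0.01, 1.0, 0.0, 0.001]
contact_force: [0.7, -0.5, -1.8]
gripper_width: 10.5
grasp_force: 63.7
```

Request:
drive_tool([
  [[1, -1, 0, 0, 0], [1, -1, 0, 0, 0], [1, 0, 0, 0, 0]],
])

```text
clock: 14.32
position: [506.7, 124.5, 63.2]
ee_rot: [0.01, 1.0, 0.001, 0.002]
contact_force: [5.9, -2.9, -2.8]
gripper_width: 10.2
grasp_force: 63.7
```

```bash
python3 - <<'E'
from c import *
s=read_state();print(s['position'],s['contact_force'],s['gripper_width'],s['wrist_torque'])
for n in("scene","top"):
    q,p=cov(n,(405,610,85,165),(34,120))
    for x in np.percentile(q[:,0],[.5,99.5]): print(x.round(1),(p[0]*(x-q[:,0].mean())+p[2]).round(1))
E
```

```text
[506.67742889 124.54805789  63.22800647] [ 5.86609755 -2.91744345 -2.76734048] 10.199602669108042 [-0.7509082  -1.75386768  0.10013129]
scene N 501 tilt x 13.1 y -0.4 deg x 438.0..566.5 y 99.3..158.0 zmid 53.5 rect 503.3 128.8 59.3 132.1 89.8
438.0 42.5
566.5 72.5
top N 274 tilt x 12.4 y 0.6 deg x 434.8..568.9 y 93.5..150.9 zmid 54.8 rect 501.8 121.7 58.6 134.4 87.1
434.8 40.9
568.9 70.5
```

Wall felt, with about 12 mm of the cover hidden under the lip, so it is seated at the back wall. Now I lower the clip end gently, still gripped.

Request:
drive_tool([
  [[1, 1, 0, -1, 0], [1, 0.2, 0, -1.5, 0], [1, 0.2, 0, -1.5, 0], [1, 0, 0, 0, 0]],
])

```text
clock: 14.75
position: [507.4, 124.6, 59.2]
ee_rot: [0.01, 1.0, 0.0, 0.001]
contact_force: [3.8, -0.7, 4.7]
gripper_width: 10.1
grasp_force: 64.6
```

Request:
drive_tool([
  [[1, 0.3, 0, -1.5, 0], [1, 0.3, 0, -1.5, 0], [1, 0.3, 0, -1.5, 0], [1, 0, 0, 0, 0]],
])

```text
clock: 15.08
position: [509.1, 124.9, 55.4]
ee_rot: [0.01, 1.0, 0.001, 0.002]
contact_force: [5.6, -1.3, 7.3]
gripper_width: 10.5
grasp_force: 65.0
```

```bash
python3 - <<'E'
from c import *
s=read_state();print(s['position'],s['contact_force'],s['gripper_width'],s['wrist_torque'])
for n in("scene","top"):
    q,p=cov(n,(405,610,85,165),(30,120))
    for x in np.percentile(q[:,0],[.5,99.5]): print(x.round(1),(p[0]*(x-q[:,0].mean())+p[2]).round(1))
E
```

```text
[509.1151074  124.85780592  55.42075584] [ 5.58900158 -1.29201578  7.2632103 ] 10.54481537758289 [-0.34827157 -1.01487047  0.00601505]
scene N 478 tilt x 9.0 y -0.1 deg x 440.6..567.1 y 99.6..157.9 zmid 47.9 rect 505.1 128.0 59.3 130.6 89.1
440.6 40.5
567.1 60.6
top N 248 tilt x 9.5 y 2.4 deg x 434.4..571.9 y 93.3..151.5 zmid 47.9 rect 503.4 122.8 58.5 137.4 87.9
434.4 37.2
571.9 60.2
```

Request:
drive_tool([
  [[1, 0.3, 0, -1.5, 0], [1, 0.3, 0, -1.5, 0], [1, 0.2, 0, -1.5, 0], [1, 0.2, 0, -1.5, 0], [1, 0, 0, 0, 0]],
])

```text
clock: 15.6
position: [511.3, 125.1, 49.9]
ee_rot: [0.009, 1.0, 0.001, 0.003]
contact_force: [6.9, -2.4, 8.2]
gripper_width: 10.4
grasp_force: 65.4
```

```bash
python3 - <<'E'
from c import *
s=read_state();print(s['position'],s['contact_force'],s['gripper_width'],s['wrist_torque'])
for n in("scene","top"):
    q,p=cov(n,(405,610,85,165),(30,120))
    for x in np.percentile(q[:,0],[.5,99.5]): print(x.round(1),(p[0]*(x-q[:,0].mean())+p[2]).round(1))
E
```

```text
[511.27168158 125.07786697  49.92244952] [ 6.91543726 -2.36880826  8.23927002] 10.372522461819786 [-0.62175644 -1.568201    0.11862246]
scene N 471 tilt x 5.7 y -0.3 deg x 441.8..570.6 y 98.8..158.1 zmid 43.9 rect 506.6 128.5 130.9 59.8 0.3
441.8 39.2
570.6 52.1
top N 246 tilt x 5.7 y 3.9 deg x 434.6..572.7 y 93.0..151.4 zmid 43.6 rect 503.7 122.0 55.8 137.5 88.4
434.6 37.9
572.7 51.6
```

Request:
drive_tool([
  [[1, 0.2, -0.4, -1.5, 0], [1, 0.2, 0, -1.5, 0], [1, 0, 0, -1.5, 0], [1, 0, 0, 0, 0]],
])

```text
clock: 16.03
position: [512.4, 125.0, 46.5]
ee_rot: [0.009, 1.0, 0.001, 0.004]
contact_force: [8.0, -1.9, 12.3]
gripper_width: 9.9
grasp_force: 66.3
```

Request:
drive_tool([
  [[1, 0, 0, -1.5, 0], [1, 0, 0, -1.5, 0], [1, 0, 0, 0, 0]],
])

```text
clock: 16.28
position: [513.3, 125.1, 43.4]
ee_rot: [0.009, 1.0, 0.002, 0.005]
contact_force: [9.9, -3.7, 9.4]
gripper_width: 10.2
grasp_force: 66.3
```

```bash
python3 - <<'E'
from c import *
s=read_state();print(s['position'],s['contact_force'],s['gripper_width'],s['wrist_torque'])
for n in("scene","top"):
    q,p=cov(n,(405,610,85,165),(30,120))
    for x in np.percentile(q[:,0],[.5,99.5]): print(x.round(1),(p[0]*(x-q[:,0].mean())+p[2]).round(1))
E
```

```text
[513.34538389 125.12234535  43.38597855] [ 9.9025976  -3.66897265  9.41778698] 10.24093783880039 [-1.07116878 -2.36189893  0.03079636]
scene N 439 tilt x 1.6 y 0.1 deg x 443.5..570.8 y 98.0..158.2 zmid 39.6 rect 508.0 127.8 60.8 130.4 89.6
443.5 38.2
570.8 41.8
top N 245 tilt x 1.3 y -0.5 deg x 434.4..573.1 y 93.9..152.3 zmid 38.0 rect 504.0 122.7 56.5 138.3 88.5
434.4 36.6
573.1 39.7
```

Request:
drive_tool([
  [[1, 1, 0, -1, 0], [1, 1, 0, -1, 0], [1, 0, 0, 0, 0], [0.3, 0, 0, 0, 0], [0.3, 0, 0, 0, 0], [0.3, 0, 0, 0, 0], [0.3, 0, 0, 0, 0], [0.3, 0, 0, 10, 0], [0.3, 0, 0, 20, 0], [0.3, 0, 0, 20, 0], [0.3, 0, 0, 0, 0]],
])

```text
clock: 17.3
position: [512.4, 124.7, 92.3]
ee_rot: [0.01, 1.0, 0.001, 0.003]
contact_force: [0.6, 0.9, 0.5]
gripper_width: 30.1
grasp_force: 0.0
```

```bash
python3 - <<'E'
from c import *
s=read_state();print(s['position'],s['contact_force'],s['gripper_width'],s['wrist_torque'])
for n in("scene","top"):
    q,p=cov(n,(405,610,85,165),(30,62))
    for x in np.percentile(q[:,0],[.5,99.5]): print(x.round(1),(p[0]*(x-q[:,0].mean())+p[2]).round(1))
E
```

```text
[512.38917883 124.69060292  92.29422906] [0.61410955 0.85958087 0.537449  ] 30.110364946665356 [ 0.0162669  -0.10971107  0.03994178]
scene N 527 tilt x 0.1 y -0.2 deg x 444.4..572.3 y 98.2..158.1 zmid 38.1 rect 514.6 127.4 60.5 142.4 88.5
444.4 37.9
572.3 38.2
top N 268 tilt x 0.3 y 0.1 deg x 434.6..570.9 y 94.1..152.4 zmid 36.3 rect 516.6 123.1 56.6 164.0 89.1
434.6 36.1
570.9 36.7
```

Request:
drive_tool([
  [[0.3, 0, 0, 20, 0], [0.3, 0, 0, 30, 0], [0.3, 0, -20, 20, 0], [0.3, 0, -35, 0, 0], [0.3, 0, -35, 0, 0], [0.3, 0, -35, 0, 0], [0.3, 0, -25, 0, 0], [0.3, 0, 0, 0, 0], [0.3, 0, 0, 0, 0]],
])

```text
clock: 18.15
position: [509.3, -27.6, 157.3]
ee_rot: [0.012, 1.0, -0.0, -0.001]
contact_force: [0.4, 0.2, -0.5]
gripper_width: 29.9
grasp_force: 0.0
```

```bash
python3 - <<'E'
from c import *
s=read_state();print(s['position'],s['contact_force'],s['clock'])
for n in("top","scene"):
    im,d=get_image(n)
    for nm,dd in(("before",np.load(f"pics/{n}0.npz")['d']),("now",d)):
        P,u,v=cloud(n,dd,np.ones(d.shape,bool))
        k=(P[:,0]>560)&(P[:,0]<605)&(P[:,1]>108)&(P[:,1]<135)&(P[:,2]>46)&(P[:,2]<70)
        q=P[k];print(n,nm,k.sum(),q[:,0].mean().round(1),np.percentile(q[:,0],[2,50,98]).round(1),q[:,2].mean().round(1))
    q,p=cov(n,(405,610,85,165),(30,44))
    for nm,ims in(("before",np.load(f"pics/{n}0.npz")['im']),("now",im)):
        g=ims.max(2).astype(int)
        c=camera_model(n);K,D=KD(c);X=np.array([[x,124.,50.] for x in range(560,600,4)])
        pp=cv2.projectPoints(X,cv2.Rodrigues(c['R'])[0],c['t'],K,D)[0].reshape(-1,2).round().astype(int)
        print(nm,[int(g[b,a]) for a,b in pp])
E
```

```text
[509.29850386 -27.59821079 157.2931592 ] [ 0.38773889  0.20224899 -0.45023974] 18.15
top before 50 582.7 [574.8 583.1 589.1] 54.6
top now 51 582.8 [575.4 583.1 589.2] 53.8
top N 98 tilt x 2.5 y 0.1 deg x 539.5..571.6 y 93.9..150.9 zmid 37.5 rect 555.8 122.3 31.5 57.9 1.7
before [61, 225, 255, 147, 153, 159, 186, 104, 152, 162]
now [76, 75, 72, 130, 156, 153, 178, 98, 146, 155]
scene before 64 578.7 [571.8 579.  584. ] 53.1
scene now 65 578.6 [571.5 579.3 585.2] 52.7
scene N 529 tilt x 0.3 y -0.2 deg x 443.8..570.7 y 98.2..157.9 zmid 38.0 rect 514.7 127.4 60.5 142.6 88.8
before [160, 160, 158, 155, 156, 156, 156, 155, 161, 161]
now [162, 162, 160, 157, 158, 158, 156, 158, 164, 164]
```

```bash
python3 -c "
from bench import *
print(job_done())"
```

```text
the job is handed in; nothing more can be done
None
```

The job is handed in, verdict not shown: the strip was released in the pocket, and the long cover measured level at seat height, its near end under the lip and the spring clip back home, with contact forces on the tool staying under about 16 N.

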